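# Let a filter cartridge out of the two-lane dispenser

## Task

The empty pitcher needs a fresh filter: on the two-lane cartridge dispenser, press down the paddle of the lane that holds the thick cartridge, so that the other end of the lever lifts the gate and the cartridge rolls out into the tray by itself, then let go so that the gate drops shut again. Keep the other lane shut with its thin cartridge inside, and do not touch or lift either cartridge by hand. Leave the pitcher, the teapot and the two cups where they stand.

Things in the scene. Friction and masses are not known exactly. Their poses are not given: they have to be found in the camera images.
- dispenser: Grey two-lane cartridge dispenser fixed to the counter, base 385 x 216 mm, lanes open on top. Origin: middle of its underside between the lanes, z up. Lanes slope down 9 degrees to local -x: store x -30 to +95 mm, gate x -30 mm, then the tray. Near lane (robot's side) centred at y +40 mm, far lane at y -40 mm, each 76 mm wide; side walls 60 mm high. Levers run outside them at y +90 and -90 mm.
- tray (a point): Middle of the tray's floor (both lanes), dispenser x -100 mm, y 0, 18 mm up. The tray is the lower end of the lanes, from 50 to -50 mm of here along dispenser x, closed by a lip 34 mm high; its walls are 34 mm high too.
- thick_cartridge: The thick filter cartridge, a ribbed white plastic roller 48 mm in diameter and 66 mm long lying across its lane, 80 to 150 g. Origin at its centre, y along its axis. It waits behind the gate of either lane. Once let out it rolls by itself against the tray's lip and rests there at dispenser x of about -126 mm.
- thin_cartridge: The thin descaling cartridge, a white roller 30 mm in diameter and 66 mm long, behind the gate of the other lane. Origin at its centre, y along its axis.
- paddle_near (a point): Black plastic press paddle, 45 mm (along the lever) x 40 mm x 6 mm, on the near lane's lever at the end away from the gate (dispenser x +200 mm). Point: middle of its top face, 102 mm above the counter at rest; x along the lever away from the gate, z out of the top face. Pressed fully it goes down about 41 mm. Nothing else stands within 60 mm of it or above it.
- paddle_far (a point): Black plastic press paddle, 45 mm (along the lever) x 40 mm x 6 mm, on the far lane's lever at the end away from the gate (dispenser x +200 mm). Point: middle of its top face, 102 mm above the counter at rest; x along the lever away from the gate, z out of the top face. Pressed fully it goes down about 41 mm. Nothing else stands within 60 mm of it or above it.
- gate_near (a point): Middle of the lower edge of the near lane's gate, a vertical steel plate 68 mm wide and 58 mm high on the other end of the lever, across the lane. Shut, this edge is 8 mm above the lane's floor; it rises about 58 mm.
- gate_far (a point): Middle of the lower edge of the far lane's gate, a vertical steel plate 68 mm wide and 58 mm high on the other end of the lever, across the lane. Shut, this edge is 8 mm above the lane's floor; it rises about 58 mm.
- lever_near (a joint): Angle (rad) of the near lane's steel rocking lever, pivot 100 mm from the paddle, 95 mm up. 0: gate shut; 0.42: paddle down on its stop, gate fully up. A spring shuts it when let go; pressing takes 3 N at first, 5 N fully down. The thin cartridge slips out from about 0.16, the thick from about 0.29; held above 0.36 for a second, the thick one rolls clear.
- lever_far (a joint): Angle (rad) of the far lane's steel rocking lever, pivot 100 mm from the paddle, 95 mm up. 0: gate shut; 0.42: paddle down on its stop, gate fully up. A spring shuts it when let go; pressing takes 3 N at first, 5 N fully down. The thin cartridge slips out from about 0.16, the thick from about 0.29; held above 0.36 for a second, the thick one rolls clear.
- pitcher: Loose empty grey filter pitcher with a lid and wire spring clip, 122 mm in diameter, 222 mm high, handle out to 103 mm from its axis. Origin: centre of its underside.
- teapot: Loose ceramic teapot, 132 mm in diameter, 120 mm high, spout and handle out to about 105 mm from its axis. Origin: centre of its underside.
- cup_a: Loose stoneware cup, 76 mm in diameter, 70 mm high. Origin: centre of its underside.
- cup_b: Loose stoneware cup like the other, 76 mm in diameter, 70 mm high. Origin: centre of its underside.
Mind the look-alikes: they are no part of the job. What is shaped like the cup_b but black or turquoise is not meant.

How it is judged:
By the outcome, as a careful person would: the job done as asked, in the order asked, and still so for the second after the job is handed in, with the robot touching nothing.
It also fails if it takes over 40 s, if anything falls off the work surface, if the arm or the gripper's body presses on something with over 40 N, if the wrist force passes 120 N, or if a joint passes its speed limit or range.

## Robot

A 7-joint arm with a two-finger parallel gripper is mounted at the origin on the work surface. World frame = base frame: x ahead of the robot, y to its left, z up, the work surface at z = 0. Lengths are in m, angles in rad, forces in N, time in s.
With the tool pointing down it reaches from about 0.4 to 0.85 m from the base axis. Payload 10.4 kg.
Tool frame: the origin (TCP) lies midway between the tips of the shut fingers; the grasp point (between the pads) lies 19 mm behind it (manip.tcp_to_grasp is the distance from the TCP to the grasp point, in m); z points along the fingers, y is the line along which they close (so a half turn about z gives the same grasp; the last joint's range is limited). The gripper opens to 85 mm and grips with 20 to 120 N. Pads are 22 mm wide; open, the fingers measure 114 mm over their backs; the gripper's body (76 mm by 85 mm) begins 54 mm behind the grasp point. The pads swing forward as they close: fully open they stand 13 mm farther back than shut.
Start: joints at [-1.176, 0.332, -0.065, 1.46, 0.022, 1.35, -0.088], TCP at [0.254, 0.571, 0.231] pointing down, gripper open.
Joint ranges: [-2.6, 2.6], [-0.5, 2.12], [-1.47, 1.34], [0.16, 2.42], [-1.27, 4.41], [0.06, 2.06], [-2.6, 2.6]. Speed limits (rad/s): [2.22, 2.22, 2.79, 2.79, 3.14, 3.14, 3.14].

## Interface

Orientations are given as a unit quaternion [x, y, z, w].
In Python, from workcell import manip gives the robot as it stands.
- The arm moves only by the shell command python3 -m jog 'ROWS' [FORCE]. ROWS is a JSON object of lists of equal length, an entry for each row: "offset": the shift along the world's x, y, z in m, a list of three; "yaw": the turn about the world's z in degrees; "jaw": the closure, from 0 (fully open) to 1 (shut). A call has 1 to 20 rows; each row shifts and turns the commanded pose from where the row before left it; what a row does not reach is not made up. A row lasts 1/12 s, in which the tool goes at most 41.7 mm and 7.16 degrees, less where a joint would pass 70% of its speed; a pose out of reach is approached as far as the arm can. A call is refused whole if a number of a shift passes 0.0417 or a number of a turn 7.16, either way. A call with a gripper value outside its range is refused whole. The fingers move at their own pace and stop on an object; FORCE is the grip in N (left out, the last holds). Time passes only in rows, so rows that do not move let the fingers close. It gives the time, the measured TCP pose, the force, the opening and the grip force at its end, in the units of the state.
- manip.get_obs(): the state, without advancing time (a new reading comes with each control period).
- manip.camera(name): name is "scene" or "top"; returns a dict with "frame" (480x640x3 uint8, red, green, blue), "camera_matrix" (3x3 intrinsics, pixels), "distortion" ([k1, k2, p1, p2, k3] as OpenCV has them; the pictures are not rectified), "eye" and "attitude" of the camera in the world. Camera axes: x right, y up, looking along -z (the intrinsics and any distortion apply to the point x, -y, -z); pixel columns grow to the right and rows downward; lengths in m; the calibration is good to about 2 mm. A picture is of the moment at which its call begins. There is no depth.
- manip.hand_in(): hands the job in; it is judged then, once.
Trained networks look in a picture, given as the dict that the camera call returned (one of the last four; its "shot" number tells which), for a name from the list of things; names that differ only in an ending like _2 or _b are one class to them, and where a whole thing is asked for, a point or a joint stands for the part that bears it (a point fixed in the world has none). Each returns a list of dicts, best first, with "score" (0 to 1); they miss things now and then, are a little off and sometimes report something else, mostly with a low value. They report only what shows in the picture. A call takes as long as a camera call. They do not tell look-alikes from the thing itself.
- manip.masks_of(picture, name): "region" (480x640 bool, what is visible of it).
- manip.tip_of(picture, name): "at" ([x, y, z] in m, in world coordinates, good to about 4 mm: a listed point, or the origin of a listed thing).
The state is a dict: "clock": time; "joint_pos": joint angles; "joint_velocities": joint speeds; "tau": joint torques, N m; "position": TCP position; "ee_rot": TCP orientation; "ft_force": force on the tool from outside, world axes, zero at the start; "torque": the same for the moment, N m; "grip_width": opening from 0.0 (shut) to 1.0 (fully open); "grasp_force": force on a finger pad.
Only numpy, scipy, OpenCV 4.12 (cv2) and the standard library are available. Lean on these libraries where they do the work, as an engineer would, in place of code of your own. Each camera call takes 0.05 s, during which the arm holds its last target. There are 200 camera calls.

## Working session

There is one attempt and no reset: what is moved stays moved. The work goes in short steps, Python scripts to look and compute and a shell command to move; the robot and the scene stay as the last step left them, time stands still between calls to the robot, and variables do not carry over. Pictures are saved under pics/ and viewed, at most 10 in all, crops included, and the job is handed in when it is done.

```bash
mkdir -p pics; python3 - <<'E'
from workcell import manip
import cv2,numpy as np
for c in("scene","top"):
    p=manip.camera(c); cv2.imwrite(f"pics/{c}1.png",p["frame"][:,:,::-1])
    print(c,np.round(p["eye"],3))
    for n in["dispenser","tray","thick_cartridge","thin_cartridge","paddle_near","paddle_far","gate_near","gate_far","pitcher","teapot","cup_a"]:
        print(n,[(np.round(d["at"],3).tolist(),round(d["score"],2)) for d in manip.tip_of(p,n)[:3]])
o=manip.get_obs();print(o["position"],o["ee_rot"],o["clock"])
E
```

```text
scene [ 1.069 -0.808  1.061]
dispenser [([0.49, -0.028, 0.001], 0.74)]
tray [([0.445, -0.114, 0.015], 0.61)]
thick_cartridge [([0.447, -0.013, 0.052], 0.61)]
thin_cartridge [([0.517, -0.049, 0.049], 0.64)]
paddle_near [([0.483, 0.199, 0.103], 0.76), ([0.513, -0.068, 0.04], 0.57)]
paddle_far [([0.658, 0.117, 0.1], 0.57)]
gate_near [([0.439, -0.036, 0.037], 0.82)]
gate_far [([0.514, -0.068, 0.039], 0.89)]
pitcher [([0.536, 0.413, -0.001], 0.55)]
teapot [([0.49, -0.492, -0.003], 0.78)]
cup_a [([0.744, -0.239, -0.002], 0.94), ([0.69, -0.38, -0.001], 0.87), ([0.761, 0.019, -0.002], 0.84)]
top [ 0.412 -0.015  1.235]
dispenser [([0.489, -0.025, -0.001], 0.69)]
tray [([0.449, -0.114, 0.016], 0.63)]
thick_cartridge [([0.455, -0.012, 0.052], 0.87), ([0.448, -0.113, 0.016], 0.6)]
thin_cartridge [([0.52, -0.054, 0.043], 0.72)]
paddle_near [([0.69, -0.379, 0.001], 0.68), ([0.484, 0.203, 0.101], 0.63)]
paddle_far [([0.657, 0.116, 0.1], 0.58)]
gate_near []
gate_far [([0.513, -0.069, 0.034], 0.57)]
pitcher []
teapot [([0.481, -0.494, 0.001], 0.65)]
cup_a [([0.74, -0.242, -0.001], 0.77), ([0.762, 0.021, 0.001], 0.75), ([0.692, -0.38, 0.003], 0.69)]
[0.25360272 0.57127034 0.23133475] [2.07376392e-01 9.78261228e-01 3.85188345e-05 1.14536931e-05] 1.2
```

View pics/scene1.png

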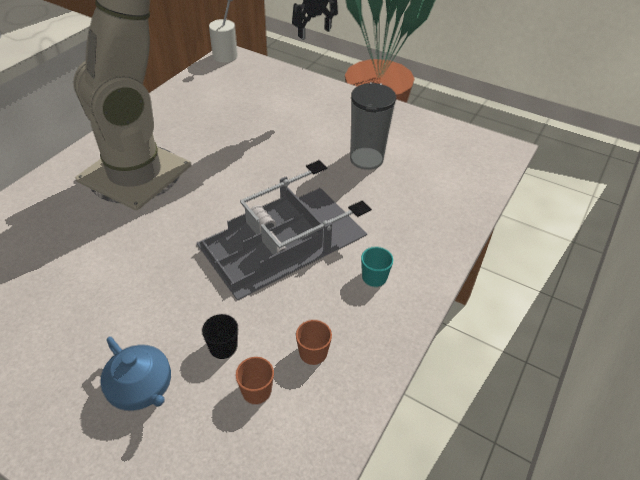

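View pics/top1.png

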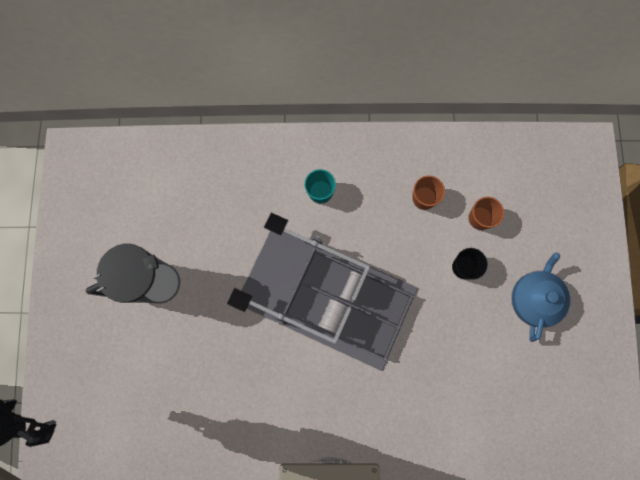

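The dispenser is in the middle of the top picture. One roller lies in the near lane at about (335,313) and another in the far lane at about (352,285). The paddles are at (239,300) near and (276,224) far. I'll confirm which roller is the thick one in an enlarged crop.

```bash
python3 - <<'E'
import cv2,numpy as np
a=cv2.imread("pics/top1.png")[215:375,220:420];b=cv2.imread("pics/scene1.png")[150:310,190:390]
cv2.imwrite("pics/crop.png",cv2.resize(np.hstack([a,b]),(800,320),interpolation=cv2.INTER_CUBIC))
from workcell import manip
from scipy.spatial.transform import Rotation as R
p=manip.camera("top")
for n in("thick_cartridge","thin_cartridge"):
    for d in manip.masks_of(p,n)[:2]:
        r=d["region"].astype(np.uint8);ys,xs=np.nonzero(r)
        print(n,d["score"],cv2.minAreaRect(np.c_[xs,ys].astype(np.float32)),len(xs))
E
```

```text
thick_cartridge 0.81 ((333.4078063964844, 316.112060546875), (20.135669708251953, 30.582294464111328), 23.498565673828125) 592
thin_cartridge 0.69 ((351.1752014160156, 286.0716857910156), (12.07418155670166, 30.038209915161133), 22.2490234375) 349
```

View pics/crop.png

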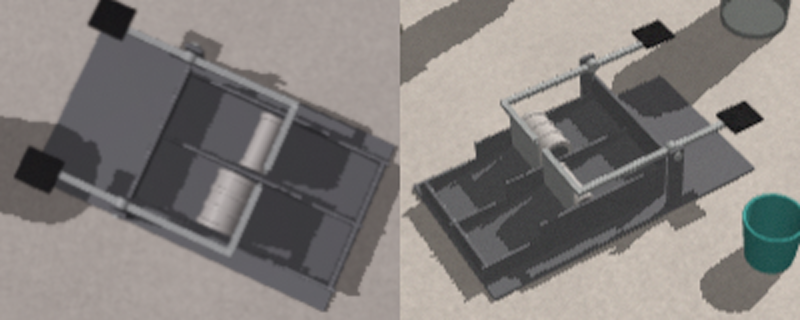

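The near-lane roller is ribbed and 20 px across at (333,316). The far-lane roller is 12 px across at (351,286). Both are about 30 px long for 66 mm, which gives about 44 and 27 mm, so the thick cartridge is in the near lane. I'll press paddle_near at about (0.484, 0.200, 0.102), going around the pitcher with the jaws shut.

```bash
python3 -m jog '{"offset":[[0.006,-0.028,0],[0.006,-0.028,0],[0.006,-0.028,0],[0.006,-0.028,0],[0.006,-0.028,0],[0.006,-0.028,0],[0.006,-0.028,0],[0.006,-0.028,0],[0.023,-0.0185,-0.007],[0.023,-0.0185,-0.007],[0.023,-0.0185,-0.007],[0.023,-0.0185,-0.007],[0.023,-0.0185,-0.007],[0.023,-0.0185,-0.007],[0.023,-0.0185,-0.007],[0.023,-0.0185,-0.007],[0,0,0],[0,0,0]],"yaw":[0,0,0,0,0,0,0,0,0,0,0,0,0,0,0,0,0,0],"jaw":[1,1,1,1,1,1,1,1,1,1,1,1,1,1,1,1,1,1]}' 20
python3 - <<'E'
from workcell import manip
import cv2
p=manip.camera("scene");print(manip.tip_of(p,"paddle_near"))
f=p["frame"][110:270,220:420,::-1];q=manip.camera("top");g=q["frame"][215:375,170:370,::-1]
print(manip.tip_of(q,"paddle_near"))
import numpy as np
cv2.imwrite("pics/over.png",cv2.resize(np.hstack([f,g]),(800,320),interpolation=cv2.INTER_CUBIC))
E
```

```text
clock: 2.85
position: [0.4863, 0.1977, 0.1749]
ee_rot: [0.209, 0.978, -0.0, -0.0]
ft_force: [0.2, 0.3, -0.1]
grip_width: 0.001
grasp_force: 0.0
[{'at': [0.4829, 0.1976, 0.0978], 'score': 0.96}]
[{'at': [0.4837, 0.2036, 0.0997], 'score': 0.62}]
```

View pics/over.png

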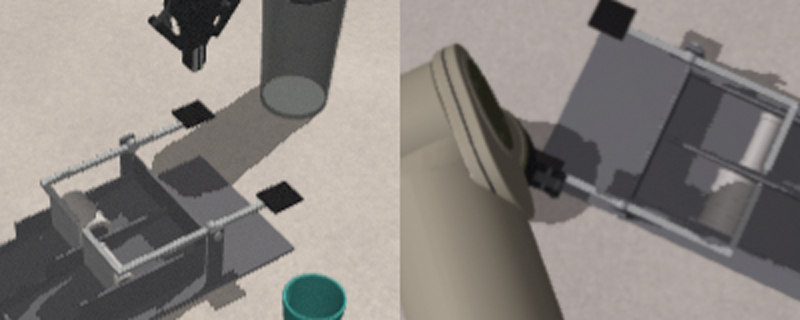

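The shut fingertips hang right above the near paddle, at about crop (195,70) over (193,112). I'll go down to light contact and start the press.

```bash
python3 -m jog '{"offset":[[-0.001,0.001,-0.012],[-0.001,0.001,-0.012],[0,0,-0.012],[0,0,-0.012],[0,0,-0.012],[0,0,-0.008],[0,0,-0.008],[0,0,-0.008],[0,0,-0.008],[0,0,-0.005],[0,0,0]],"yaw":[0,0,0,0,0,0,0,0,0,0,0],"jaw":[1,1,1,1,1,1,1,1,1,1,1]}'
```

```text
clock: 3.97
position: [0.4834, 0.201, 0.0774]
ee_rot: [0.207, 0.978, -0.0, -0.0]
ft_force: [-0.8, -0.7, 0.1]
grip_width: 0.001
grasp_force: 0.0
```

```bash
python3 - <<'E'
from workcell import manip
import cv2,numpy as np
p=manip.camera("scene");print(manip.tip_of(p,"paddle_near"),manip.tip_of(p,"gate_near"),manip.get_obs()["ft_force"])
cv2.imwrite("pics/press.png",cv2.resize(p["frame"][120:270,220:420,::-1],(800,600),interpolation=cv2.INTER_CUBIC))
E
```

```text
[{'at': [0.4819, 0.1988, 0.0744], 'score': 0.92}] [{'at': [0.4355, -0.0435, 0.0719], 'score': 0.8}] [ 0.28968972 -0.12821767 -0.9826337 ]
```

View pics/press.png

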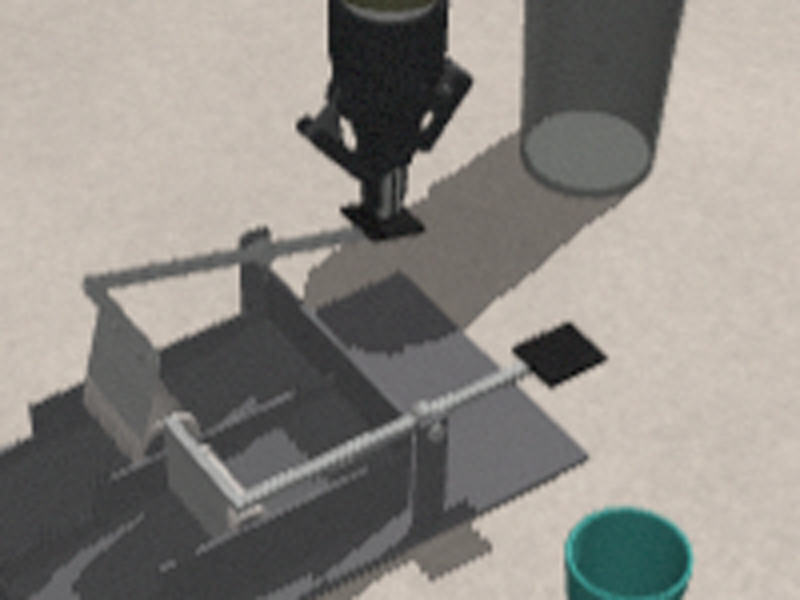

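The paddle is pressed and the near gate (crop (120,430)) is rising. I'll carry on to near the stop and hold.

```bash
python3 -m jog '{"offset":[[0,0,-0.006],[0,0,-0.004],[0,0,-0.001],[0,0,0]],"yaw":[0,0,0,0],"jaw":[1,1,1,1]}'; python3 - <<'E'
from workcell import manip
p=manip.camera("scene");print([(n,d["at"]) for n in("gate_near","paddle_near","thick_cartridge") for d in manip.tip_of(p,n)])
E
```

```text
clock: 4.45
position: [0.484, 0.201, 0.0673]
ee_rot: [0.208, 0.978, 0.0, 0.0]
ft_force: [1.1, -1.5, 4.4]
grip_width: 0.002
grasp_force: 2.2
[('gate_near', [0.4322, -0.0462, 0.0862]), ('gate_near', [0.4889, -0.4944, -0.0032]), ('paddle_near', [0.4818, 0.1945, 0.0671]), ('thick_cartridge', [0.4262, -0.0611, 0.0437]), ('thick_cartridge', [0.482, 0.1935, 0.0659])]
```

```bash
python3 -m jog '{"offset":[[0,0,-0.001],[0,0,-0.001],[0,0,0],[0,0,0],[0,0,0],[0,0,0],[0,0,0],[0,0,0],[0,0,0],[0,0,0],[0,0,0],[0,0,0],[0,0,0],[0,0,0],[0,0,0],[0,0,0],[0,0,0],[0,0,0]],"yaw":[0,0,0,0,0,0,0,0,0,0,0,0,0,0,0,0,0,0],"jaw":[1,1,1,1,1,1,1,1,1,1,1,1,1,1,1,1,1,1]}'; python3 - <<'E'
from workcell import manip
import cv2
p=manip.camera("scene");print([(n,d["at"]) for n in("gate_near","paddle_near","thick_cartridge","thin_cartridge") for d in manip.tip_of(p,n)])
cv2.imwrite("pics/out.png",cv2.resize(p["frame"][150:310,190:390,::-1],(750,600),interpolation=cv2.INTER_CUBIC))
E
```

```text
clock: 6.15
position: [0.4839, 0.2013, 0.0657]
ee_rot: [0.207, 0.978, 0.0, 0.0]
ft_force: [0.0, -1.1, 5.8]
grip_width: 0.004
grasp_force: 2.2
[('gate_near', [0.434, -0.0463, 0.0871]), ('paddle_near', [0.4809, 0.1937, 0.0632]), ('thick_cartridge', [0.4012, -0.1226, 0.0358]), ('thin_cartridge', [0.516, -0.0486, 0.0479])]
```

View pics/out.png

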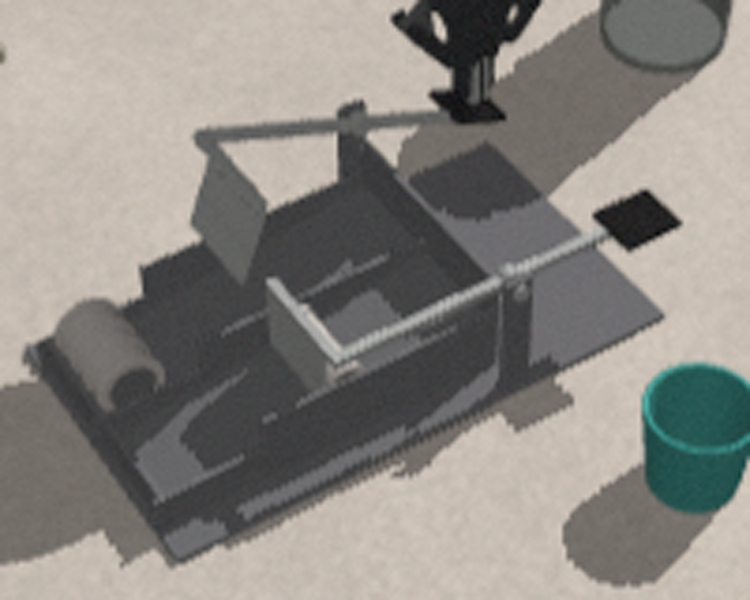

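The thick cartridge rests against the tray lip at crop (105,355). The far gate is still shut with the thin cartridge behind it. Now I'll release smoothly and lift clear.

```bash
python3 -m jog '{"offset":[[0,0,0.006],[0,0,0.006],[0,0,0.006],[0,0,0.006],[0,0,0.006],[0,0,0.01],[0,0,0.015],[0,0,0.02],[0,0,0.02],[0,0,0.02],[0,0,0.01],[0,0,0],[0,0,0],[0,0,0],[0,0,0],[0,0,0]],"yaw":[0,0,0,0,0,0,0,0,0,0,0,0,0,0,0,0],"jaw":[1,1,1,1,1,1,1,1,1,1,1,1,1,1,1,1]}'; python3 - <<'E'
from workcell import manip
import cv2
p=manip.camera("scene");print([(n,d["at"]) for n in("gate_near","gate_far","paddle_near","thick_cartridge","thin_cartridge","pitcher","teapot","cup_a") for d in manip.tip_of(p,n)])
cv2.imwrite("pics/end.png",cv2.resize(p["frame"][110:310,190:440,::-1],(750,600),interpolation=cv2.INTER_CUBIC))
E
```

```text
clock: 7.73
position: [0.4831, 0.201, 0.1892]
ee_rot: [0.207, 0.978, -0.001, -0.001]
ft_force: [0.4, 0.2, -0.0]
grip_width: 0.001
grasp_force: 0.0
[('gate_near', [0.4376, -0.0361, 0.0389]), ('gate_far', [0.6599, 0.1158, 0.1016]), ('gate_far', [0.5121, -0.0644, 0.0387]), ('paddle_near', [0.4842, 0.2002, 0.1016]), ('paddle_near', [0.7399, -0.2407, 0.001]), ('thick_cartridge', [0.399, -0.1221, 0.0372]), ('thin_cartridge', [0.5159, -0.048, 0.0489]), ('pitcher', [0.6579, 0.1143, 0.1043]), ('teapot', [0.4882, -0.4938, 0.0002]), ('teapot', [0.4832, 0.201, 0.1005]), ('cup_a', [0.5675, -0.3303, -0.0043]), ('cup_a', [0.744, -0.2402, -0.0009]), ('cup_a', [0.692, -0.379, -0.0043]), ('cup_a', [0.5166, -0.0492, 0.0522])]
```

View pics/end.png

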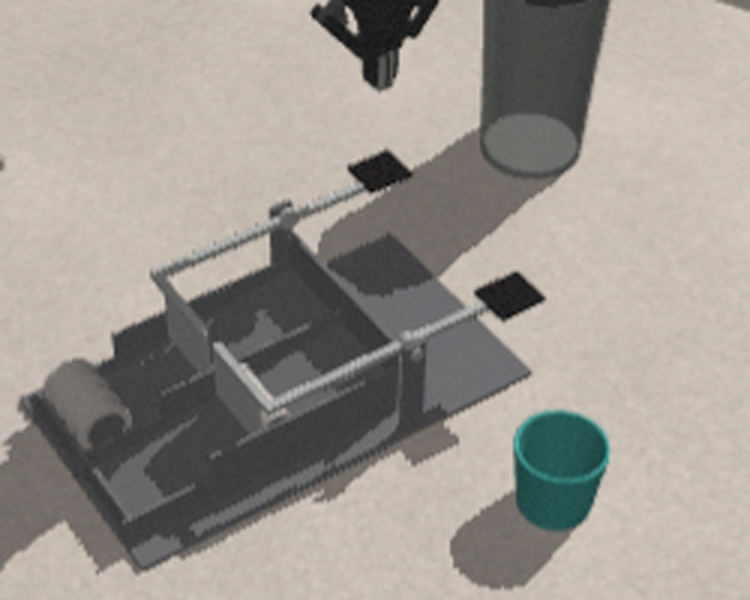

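Both gates are shut, with gate_near back at z 0.039. The thick cartridge lies in the tray at crop (85,400), and the gripper is clear of the paddle.

```bash
python3 -c "
from workcell import manip
print(manip.hand_in())"
```

```text
the job is handed in; nothing more can be done
None
```

I pressed the near paddle and the thick cartridge rolled out into the tray; the near gate dropped shut again, the far lane stayed shut with its thin cartridge inside, nothing else was touched, and the job is handed in.

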